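Stand the top-heavy leg in its cup

ROBOT

A 7-joint arm with a two-finger parallel gripper is mounted at the origin on a cart in front of the work surface, level with it; the furniture and walls round the work are solid. World frame = base frame: x ahead of the robot, y to its left, z up, the work surface at z = 0. Lengths are in m, angles in rad, forces in N, time in s.
With the tool pointing down it reaches from about 0.4 to 0.9 m from the base axis. Payload 5.5 kg.
Tool frame: the origin (TCP) lies at the very end of the fingers, on their centre line; the grasp point (between the pads) lies 19 mm behind it (ctrl.pinch_z is the distance from the TCP to the grasp point, in m); z points along the fingers, y is the line along which they close (so a half turn about z gives the same grasp; the last joint's range is limited). The gripper opens to 85 mm and grips with 20 to 120 N. Pads are 22 mm wide; open, the fingers measure 114 mm over their backs; the gripper's body (76 mm by 85 mm) begins 54 mm behind the grasp point. The pads swing forward as they close: fully open they stand 13 mm farther back than shut.
Start: joints at [1.476, 0.501, -0.427, 1.55, 0.221, 1.138, -0.21], TCP at [0.228, -0.609, 0.231] pointing down, gripper open.
Joint ranges: [-2.88, 2.88], [-0.31, 2.03], [-1.54, 1.56], [0.2, 2.42], [-1.41, 4.55], [0.19, 2.02], [-2.57, 2.57]. Speed limits (rad/s): [2.57, 2.57, 3.14, 3.14, 3.14, 3.14, 3.14].

INTERFACE

Orientations are given as a unit quaternion [x, y, z, w].
In Python, from station import ctrl gives the robot as it stands.
- The arm moves only by the shell command python3 -m crank 'ROWS' [FORCE]. ROWS is JSON, a list of rows, each an object with "fingers": the opening in per cent of the stroke, from 0 (shut) to 100 (fully open); "delta_pos": the shift along the world's x, y, z in cm, a list of three; "rotation": the turn, a rotation vector about the world's x, y, z in degrees, a list of three. In form: [{"fingers": fingers, "delta_pos": [tx, ty, tz], "rotation": [rx, ry, rz]}, ...]. A call has 1 to 20 rows; each row is the pose to reach, as a shift and turn from the pose commanded when the call began; what a row does not reach only later rows make up. A row lasts 1/8 s, in which the tool goes at most 62.5 mm and 10.7 degrees, less where a joint would pass 70% of its speed; a pose out of reach is approached as far as the arm can. A call with a gripper value outside its range is refused whole. The fingers move at their own pace and stop on an object; FORCE is the grip in N (left out, the last holds). Time passes only in rows, so rows that repeat a pose let the fingers close. It gives the time, the measured TCP pose, the force, the opening and the grip force at its end, in the units of the state.
- ctrl.sense(): the state, without advancing time (a new reading comes with each control period).
- ctrl.get_image(name): name is "scene" or "top"; returns the picture (400x640x3 uint8, red, green, blue); there is no depth.
- ctrl.camera_info(name): a dict with "fx", "fy", "cx", "cy" (pixels), "k1" (the pictures are not rectified: a ray, as slopes to the right and down, at radius r is drawn at 1 + k1 r^2 times it, then the intrinsics apply), "T" (4x4, takes a point from camera to world coordinates). Camera axes: x right, y down, z forward; pixel columns grow to the right and rows downward; lengths in m; the calibration is good to about 2 mm. A picture is of the moment at which its call begins. camera_info takes no time and is no camera call.
- ctrl.sign_off(): hands the job in; it is judged then, once.
The state is a dict: "clock": time; "joint_pos": joint angles; "joint_velocities": joint speeds; "joint_torque": joint torques, N m; "position": TCP position; "tool_rot": TCP orientation; "contact_force": force on the tool from outside, world axes, zero at the start; "torque": the same for the moment, N m; "grip_width": opening from 0.0 (shut) to 1.0 (fully open); "grasp_force": force on a finger pad.
Only numpy, scipy, OpenCV 4.12 (cv2) and the standard library are available. Lean on these libraries where they do the work, as an engineer would, in place of code of your own. Each camera call takes 0.05 s, during which the arm holds its last target. There are 200 camera calls.

TASK

Both long legs for the bedside cabinet are to stand ready in the round black rubber cups, and one of them already does. Take the other long leg by its thick upper part, carry it steadily, upright all the way, and stand it in the empty cup, letting go only when its foot is down inside the cup. It is top-heavy and tips over easily; leave the short leg, and the long leg that is already in its cup, standing where they are.

Things in the scene. Friction and masses are not known exactly. Their poses are not given: they have to be found in the camera images.
- leg_long_mid (a point): Centre of the long leg to move (the one standing on the table): turned light wood, 140 mm tall, foot 34 mm across (70 mm below here), widening up to a straight round block 44 mm across (10 to 52 mm above here: grip its middle, 31 mm above here), then a heavy steel plate 43 mm across, 8 mm thick, and a 10 mm bolt. Centre of mass about 23 mm above here; 0.2 to 0.4 kg; z up the leg.
- leg_long_foot (a point): Centre of the underside of that same leg's foot, 70 mm below its centre.
- cup_empty_floor (a point): Centre of the inner floor of the empty cup, 4 mm above the table. Round black rubber cup fixed to the table, 84 mm across, 18 mm high; the hollow is 64 mm across and 14 mm deep.
- leg_short_mid (a point): Centre (44 mm above the foot) of the short leg, to be left alone: same shape and widths as the long one but only 88 mm tall over all. Stands loose on the table.
- leg_parked_mid (a point): Centre (70 mm above the foot) of the other long leg, to be left alone: same shape and size as the one to move, already standing loose in the other cup (same kind of cup), its top 144 mm above the table.

How it is judged:
By the outcome, as a careful person would: the job done as asked, in the order asked, and still so for the second after the job is handed in, with the robot touching nothing.
It also fails if it takes over 58 s, if anything falls off the work surface, if the arm or the gripper's body presses on something with over 40 N, if the wrist force passes 120 N, or if a joint passes its speed limit or range.

## Working session

There is one attempt and no reset: what is moved stays moved. The work goes in short steps, Python scripts to look and compute and a shell command to move; the robot and the scene stay as the last step left them, time stands still between calls to the robot, and variables do not carry over. Pictures are saved under pics/ and viewed, at most 10 in all, crops included, and the job is handed in when it is done.

```bash
mkdir -p pics; cat > h.py <<'E'
import numpy as np, cv2
from station import ctrl
def ray(name,u,v):
    c=ctrl.camera_info(name); K=np.array([[c['fx'],0,c['cx']],[0,c['fy'],c['cy']],[0,0,1.]])
    p=cv2.undistortPoints(np.array([[[u,v]]],float),K,np.array([c['k1'],0,0,0.]))[0,0]
    T=np.array(c['T']); return T[:3,3],T[:3,:3]@np.array([p[0],p[1],1])
def at_z(name,u,v,z):
    o,d=ray(name,u,v); return o+d*(z-o[2])/d[2]
def proj(name,P):
    c=ctrl.camera_info(name); T=np.linalg.inv(np.array(c['T'])); K=np.array([[c['fx'],0,c['cx']],[0,c['fy'],c['cy']],[0,0,1.]])
    return cv2.projectPoints(np.array(P,float).reshape(-1,1,3),cv2.Rodrigues(T[:3,:3])[0],T[:3,3],K,np.array([c['k1'],0,0,0.]))[0][:,0]
E
python3 - <<'E'
from h import *
for n in ("scene","top"):
    cv2.imwrite(f"pics/{n}0.png",ctrl.get_image(n)[:,:,::-1]); c=ctrl.camera_info(n); print(n,c['fx'],c['k1'],np.round(c['T'],3).tolist())
s=ctrl.sense(); print({k:np.round(s[k],3).tolist() for k in s},ctrl.pinch_z)
E
```

```text
scene 428.6011058096506 -0.0011439173836379833 [[-0.615, -0.548, 0.567, 0.036], [-0.788, 0.408, -0.461, 0.404], [0.021, -0.73, -0.683, 0.669], [0.0, 0.0, 0.0, 1.0]]
top 402.4387547013004 -0.07596531950976718 [[-0.017, -0.986, 0.165, 0.398], [-1.0, 0.017, -0.005, 0.003], [0.002, -0.165, -0.986, 0.976], [0.0, 0.0, 0.0, 1.0]]
{'clock': 0.1, 'joint_pos': [1.476, 0.502, -0.427, 1.551, 0.221, 1.138, -0.21], 'joint_velocities': [0.001, -0.001, -0.002, -0.003, -0.003, 0.0, -0.0], 'joint_torque': [-0.011, -57.081, -5.839, -28.174, 0.01, 0.006, -0.0], 'position': [0.227, -0.608, 0.23], 'tool_rot': [0.984, 0.178, -0.0, -0.001], 'contact_force': [-0.776, 0.025, -0.412], 'torque': [0.028, 0.032, 0.015], 'grasp_force': 0.0, 'grip_width': 0.998} 0.0187
```

View pics/scene0.png

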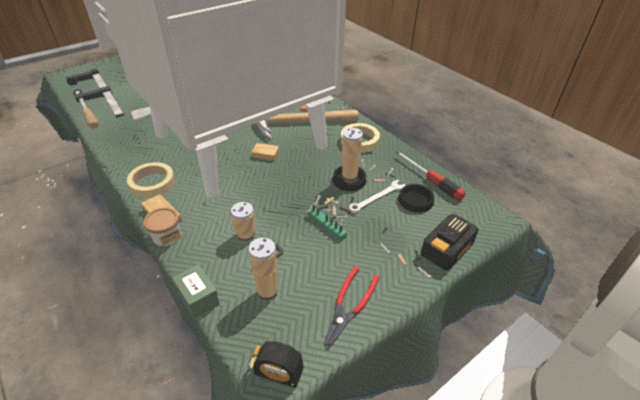

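View pics/top0.png

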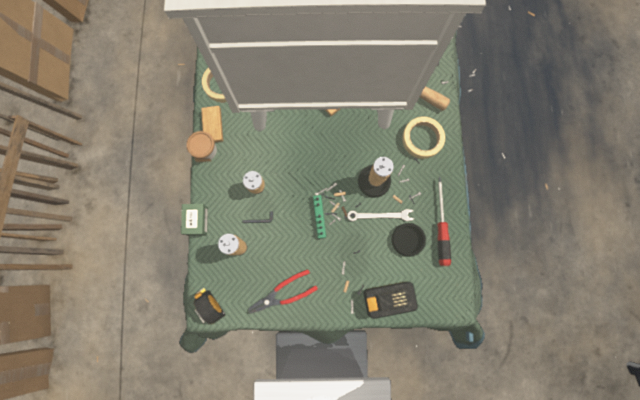

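The scene view shows the long leg to move, with its plate at about (263,247) and foot at (266,293). The short leg is at (243,220), the parked leg at (350,160) and the empty cup at (416,197). In the top view these are at (231,244), (253,182), (381,170) and (408,240). The cabinet stands behind. Next I'll enlarge the details to measure them.

```bash
python3 - <<'E'
from h import *
S=cv2.imread("pics/scene0.png");T=cv2.imread("pics/top0.png")
def crop(I,u,v,w=66,h=50,k=6):
    c=cv2.resize(I[v:v+h,u:u+w],None,fx=k,fy=k,interpolation=cv2.INTER_CUBIC)
    for i in range(0,w,10): cv2.line(c,(i*k,0),(i*k,6),(0,255,255),1);cv2.putText(c,str(u+i),(i*k,16),0,.35,(0,255,255),1)
    for i in range(0,h,10): cv2.line(c,(0,i*k),(6,i*k),(0,255,255),1);cv2.putText(c,str(v+i),(8,i*k+4),0,.35,(0,255,255),1)
    return c
m=np.vstack([np.hstack([crop(T,200,215),crop(T,375,215)]),np.hstack([crop(S,232,232,66,50),crop(S,385,172)])])
cv2.imwrite("pics/m1.png",m)
# rough
print("leg top",at_z("top",231,244,.13),"scene",at_z("scene",263,246,.13))
print("short",at_z("top",253,181,.078),at_z("scene",243,209,.078)); print("parked",at_z("top",382,167,.134),at_z("scene",351,133,.134))
print("cup",at_z("top",408,240,.018),at_z("scene",416,195,.018))
E
```

```text
leg top [0.46239465 0.18692343 0.13      ] scene [0.46417743 0.19078547 0.13      ]
short [0.60984735 0.15025219 0.078     ] [0.61170458 0.15074329 0.078     ]
parked [ 0.62302454 -0.13752418  0.134     ] [ 0.62703025 -0.13754118  0.134     ]
cup [ 0.47329447 -0.21158339  0.018     ] [ 0.47575682 -0.21272672  0.018     ]
```

View pics/m1.png

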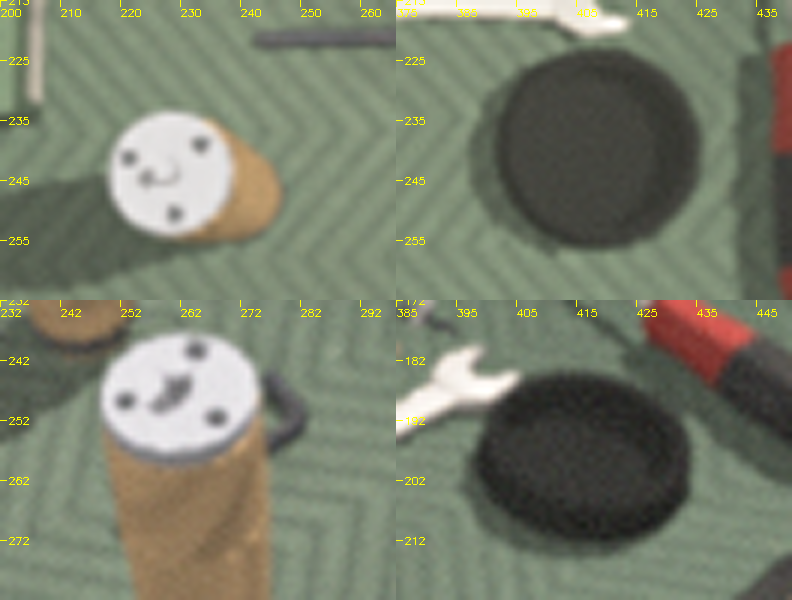

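The crop shows the leg's plate disc centred at about (227.9,243.6) in top and (261.7,247.1) in scene. The cup outline is centred at about (408,239) in top and (416,199) in scene. I'll combine both views using the cup silhouette.

```bash
cat > m.py <<'E'
from h import *
from scipy.optimize import least_squares
def cyl(n,c,secs):
    a=np.linspace(0,2*np.pi,60); P=np.vstack([np.c_[c[0]+r*np.cos(a),c[1]+r*np.sin(a),0*a+z] for r,z in secs])
    h=cv2.convexHull(proj(n,P).astype(np.float32)); M=cv2.moments(h); return np.array([M['m10'],M['m01']])/M['m00'],M['m00']
def fit(obs,secs,x0): # obs {cam:(u,v)}
    f=lambda x:np.hstack([cyl(n,x,secs)[0]-o for n,o in obs.items()])
    r=least_squares(f,x0,diff_step=1e-3); return r.x,r.fun
E
python3 - <<'E'
from m import *
x,e=fit({"top":(227.9,243.6),"scene":(261.7,247.1)},[(.0215,.13)],[.46,.19]); print("leg",x,e)
for n,o in {"top":(227.9,243.6),"scene":(261.7,247.1)}.items(): print(n,fit({n:o},[(.0215,.13)],[.46,.19])[0])
obs={}; secs=[(.042,0),(.042,.018)]
for n,(u,v) in {"top":(408,239),"scene":(416,199)}.items():
    I=cv2.imread(f"pics/{n}0.png"); g=I[:,:,1].copy(); m=(g<80).astype(np.uint8)
    m=cv2.morphologyEx(m,cv2.MORPH_OPEN,np.ones((5,5),np.uint8))
    k,l,st,ce=cv2.connectedComponentsWithStats(m); i=l[v,u]
    print(n,"mask",st[i],ce[i],"model",cyl(n,(.4745,-.212),secs),"single",fit({n:ce[i]},secs,[.4745,-.212])[0]); obs[n]=ce[i]
x,e=fit(obs,secs,[.4745,-.212]); print("cup",x,e)
print("cab legs",at_z("scene",211,195,0),at_z("scene",319,148,0),"cab front edge at .2",at_z("top",320,105,.2),at_z("scene",195,138,.2),at_z("top",240,105,.2))
E
```

```text
leg [0.46359067 0.19351647] [ 0.0144719  -0.08749613  0.03139681  0.08586435]
top [0.4634066  0.19354401]
scene [0.46378138 0.19345961]
top mask [392 224  33  32 865] [407.83121387 239.46473988] model (array([407.49010487, 239.84400851]), 1002.3303068606183) single [ 0.47539881 -0.21287682]
scene mask [398 184  36  29 836] [415.82416268 198.30143541] model (array([415.64333576, 198.67648284]), 927.3084934980143) single [ 0.47513849 -0.21327177]
cup [ 0.47524189 -0.21305914] [ 0.07817837  0.06355788 -0.09722823  0.0129586 ]
cab legs [0.77248934 0.15293774 0.        ] [ 0.77154963 -0.15919988  0.        ] cab front edge at .2 [ 0.73873419 -0.00522509  0.2       ] [0.71560513 0.1786163  0.2       ] [0.74209802 0.15932978 0.2       ]
```

Both views agree to under 1 mm: the leg is at (0.4636, 0.1935) and the cup at (0.4752, -0.2131). I'll move above the leg, going round by way of the cup.

```bash
python3 -m crank '[{"fingers":100,"delta_pos":[3,5,0],"rotation":[0,0,0]},{"fingers":100,"delta_pos":[6,10,0],"rotation":[0,0,0]},{"fingers":100,"delta_pos":[9,15,0],"rotation":[0,0,0]},{"fingers":100,"delta_pos":[12,20,0],"rotation":[0,0,0]},{"fingers":100,"delta_pos":[15,25,0],"rotation":[0,0,0]},{"fingers":100,"delta_pos":[18,30,0],"rotation":[0,0,0]},{"fingers":100,"delta_pos":[21,35,0],"rotation":[0,0,0]},{"fingers":100,"delta_pos":[23.5,40,0],"rotation":[0,0,0]},{"fingers":100,"delta_pos":[23.5,45,0],"rotation":[0,0,0]},{"fingers":100,"delta_pos":[23.5,50,0],"rotation":[0,0,0]},{"fingers":100,"delta_pos":[23.5,55,0],"rotation":[0,0,0]},{"fingers":100,"delta_pos":[23.5,60,0],"rotation":[0,0,0]},{"fingers":100,"delta_pos":[23.5,65,0],"rotation":[0,0,0]},{"fingers":100,"delta_pos":[23.5,70,0],"rotation":[0,0,0]},{"fingers":100,"delta_pos":[23.5,74,0],"rotation":[0,0,0]},{"fingers":100,"delta_pos":[23.5,77,0],"rotation":[0,0,0]},{"fingers":100,"delta_pos":[23.5,79,0],"rotation":[0,0,0]},{"fingers":100,"delta_pos":[23.5,80.2,0],"rotation":[0,0,0]},{"fingers":100,"delta_pos":[23.5,80.2,0],"rotation":[0,0,0]},{"fingers":100,"delta_pos":[23.5,80.2,0],"rotation":[0,0,0]}]' 50; python3 - <<'E'
from h import *
s=ctrl.sense(); print(s['clock'],s['position'],np.round(s['tool_rot'],4),np.round(s['joint_pos'],2))
cv2.imwrite("pics/s1.png",ctrl.get_image("scene")[:,:,::-1])
E
```

```text
clock: 2.6
position: [0.4628, 0.1921, 0.2311]
tool_rot: [0.984, 0.177, -0.0, 0.0]
contact_force: [0.4, -0.2, 1.0]
grip_width: 0.998
grasp_force: 0.0
2.6 [0.46276917 0.19207167 0.23109468] [ 9.841e-01  1.774e-01 -2.000e-04  3.000e-04] [ 0.29  0.31 -0.86  1.91  0.27  1.05 -1.9 ]
```

```bash
python3 -m crank '[{"fingers":100,"delta_pos":[0.1,0.1,-2],"rotation":[0,0,0]},{"fingers":100,"delta_pos":[0.1,0.1,-4],"rotation":[0,0,0]},{"fingers":100,"delta_pos":[0.1,0.1,-6],"rotation":[0,0,0]},{"fingers":100,"delta_pos":[0.1,0.1,-8],"rotation":[0,0,0]},{"fingers":100,"delta_pos":[0.1,0.1,-10],"rotation":[0,0,0]},{"fingers":100,"delta_pos":[0.1,0.1,-12],"rotation":[0,0,0]},{"fingers":100,"delta_pos":[0.1,0.1,-13.5],"rotation":[0,0,0]},{"fingers":100,"delta_pos":[0.1,0.1,-14.5],"rotation":[0,0,0]},{"fingers":100,"delta_pos":[0.1,0.1,-15],"rotation":[0,0,0]},{"fingers":100,"delta_pos":[0.1,0.1,-15],"rotation":[0,0,0]},{"fingers":100,"delta_pos":[0.1,0.1,-15],"rotation":[0,0,0]}]'; python3 - <<'E'
from h import *
S=ctrl.get_image("scene")[:,:,::-1];T=ctrl.get_image("top")[:,:,::-1]
cv2.imwrite("pics/m2.png",np.hstack([cv2.resize(S[190:340,190:340],(400,400)),cv2.resize(T[170:320,150:300],(400,400))]))
E
```

```text
clock: 4.03
position: [0.4641, 0.1944, 0.0818]
tool_rot: [0.984, 0.178, 0.001, -0.0]
contact_force: [0.4, -1.0, 0.4]
grip_width: 1.0
grasp_force: 0.0
```

View pics/m2.png

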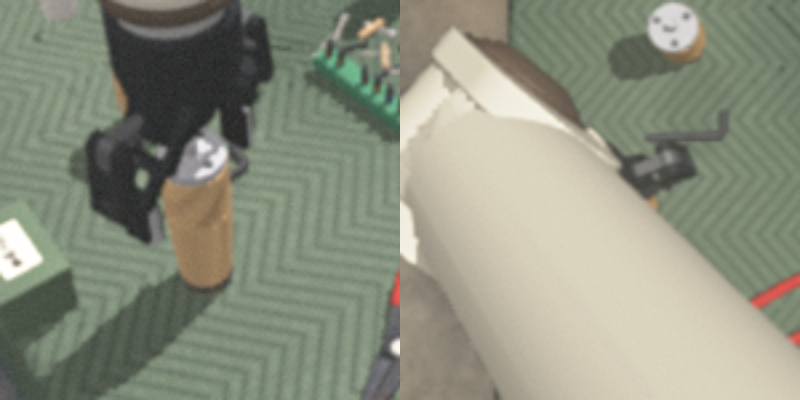

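The leg stands upright between the open fingers, with its plate under the palm and the green box clear on the left. I'll close gently.

```bash
python3 -m crank '[{"fingers":75,"delta_pos":[0,0,0],"rotation":[0,0,0]},{"fingers":65,"delta_pos":[0,0,0],"rotation":[0,0,0]},{"fingers":60,"delta_pos":[0,0,0],"rotation":[0,0,0]},{"fingers":56,"delta_pos":[0,0,0],"rotation":[0,0,0]},{"fingers":53,"delta_pos":[0,0,0],"rotation":[0,0,0]},{"fingers":51,"delta_pos":[0,0,0],"rotation":[0,0,0]},{"fingers":49,"delta_pos":[0,0,0],"rotation":[0,0,0]},{"fingers":45,"delta_pos":[0,0,0],"rotation":[0,0,0]},{"fingers":30,"delta_pos":[0,0,0],"rotation":[0,0,0]},{"fingers":0,"delta_pos":[0,0,0],"rotation":[0,0,0]},{"fingers":0,"delta_pos":[0,0,0],"rotation":[0,0,0]},{"fingers":0,"delta_pos":[0,0,0],"rotation":[0,0,0]}]' 50
```

```text
clock: 5.62
position: [0.4638, 0.1942, 0.0815]
tool_rot: [0.984, 0.178, 0.0, 0.0]
contact_force: [-0.1, -0.8, 5.4]
grip_width: 0.505
grasp_force: 50.4
```

```bash
python3 -m crank '[{"fingers":0,"delta_pos":[0,0,0.2],"rotation":[0,0,0]},{"fingers":0,"delta_pos":[0,0,0.6],"rotation":[0,0,0]},{"fingers":0,"delta_pos":[0,0,1.2],"rotation":[0,0,0]},{"fingers":0,"delta_pos":[0,0,2],"rotation":[0,0,0]},{"fingers":0,"delta_pos":[0,0,3],"rotation":[0,0,0]},{"fingers":0,"delta_pos":[0,0,4],"rotation":[0,0,0]},{"fingers":0,"delta_pos":[0,0,5],"rotation":[0,0,0]},{"fingers":0,"delta_pos":[0,0,6],"rotation":[0,0,0]},{"fingers":0,"delta_pos":[0,0,6.7],"rotation":[0,0,0]},{"fingers":0,"delta_pos":[0,0,7],"rotation":[0,0,0]},{"fingers":0,"delta_pos":[0,0,7],"rotation":[0,0,0]},{"fingers":0,"delta_pos":[0,0,7],"rotation":[0,0,0]}]' 50; python3 - <<'E'
from h import *
S=ctrl.get_image("scene")[:,:,::-1]
cv2.imwrite("pics/s3.png",cv2.resize(S[150:320,190:360],(600,600)))
s=ctrl.sense();print(s['contact_force'],s['torque'])
E
```

```text
clock: 7.12
position: [0.4635, 0.194, 0.151]
tool_rot: [0.984, 0.178, -0.0, 0.0]
contact_force: [-0.2, -0.7, -2.8]
grip_width: 0.505
grasp_force: 51.0
[-0.34315612 -0.03964608 -1.73640632] [-0.02887578 -0.05485947  0.03861685]
```

View pics/s3.png

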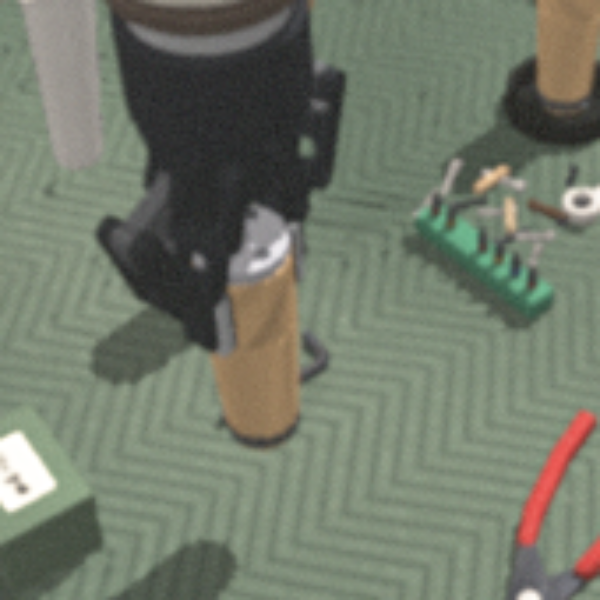

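The leg is held upright, with the foot about 7 cm up. I'll carry it smoothly to the cup, +1.2 cm in x and -40.7 cm in y.

```bash
python3 -m crank '[{"fingers":0,"delta_pos":[0.0,-0.3,0],"rotation":[0,0,0]},{"fingers":0,"delta_pos":[0.0,-1.2,0],"rotation":[0,0,0]},{"fingers":0,"delta_pos":[0.1,-2.7,0],"rotation":[0,0,0]},{"fingers":0,"delta_pos":[0.1,-4.7,0],"rotation":[0,0,0]},{"fingers":0,"delta_pos":[0.2,-7.2,0],"rotation":[0,0,0]},{"fingers":0,"delta_pos":[0.3,-10,0],"rotation":[0,0,0]},{"fingers":0,"delta_pos":[0.4,-13,0],"rotation":[0,0,0]},{"fingers":0,"delta_pos":[0.5,-16,0],"rotation":[0,0,0]},{"fingers":0,"delta_pos":[0.6,-19,0],"rotation":[0,0,0]},{"fingers":0,"delta_pos":[0.7,-22,0],"rotation":[0,0,0]},{"fingers":0,"delta_pos":[0.8,-25,0],"rotation":[0,0,0]},{"fingers":0,"delta_pos":[0.9,-28,0],"rotation":[0,0,0]},{"fingers":0,"delta_pos":[1.0,-31,0],"rotation":[0,0,0]},{"fingers":0,"delta_pos":[1.0,-33.8,0],"rotation":[0,0,0]},{"fingers":0,"delta_pos":[1.1,-36.2,0],"rotation":[0,0,0]},{"fingers":0,"delta_pos":[1.1,-38.2,0],"rotation":[0,0,0]},{"fingers":0,"delta_pos":[1.2,-39.6,0],"rotation":[0,0,0]},{"fingers":0,"delta_pos":[1.2,-40.4,0],"rotation":[0,0,0]},{"fingers":0,"delta_pos":[1.2,-40.7,0],"rotation":[0,0,0]},{"fingers":0,"delta_pos":[1.2,-40.7,0],"rotation":[0,0,0]}]' 50; python3 - <<'E'
from h import *
S=ctrl.get_image("scene")[:,:,::-1]; T=ctrl.get_image("top")[:,:,::-1]
cv2.imwrite("pics/m4.png",np.hstack([cv2.resize(S[100:250,330:480],(400,400)),cv2.resize(T[160:310,330:480],(400,400))]))
s=ctrl.sense();print(s['position'],s['contact_force'],s['torque'])
E
```

```text
clock: 9.68
position: [0.4758, -0.2123, 0.1513]
tool_rot: [0.984, 0.178, 0.0, -0.0]
contact_force: [-0.4, 0.2, -2.8]
grip_width: 0.505
grasp_force: 51.1
[ 0.4758109  -0.21196339  0.15133752] [-0.04211147 -0.24007967 -2.80276218] [0.03360768 0.01822074 0.03875999]
```

View pics/m4.png

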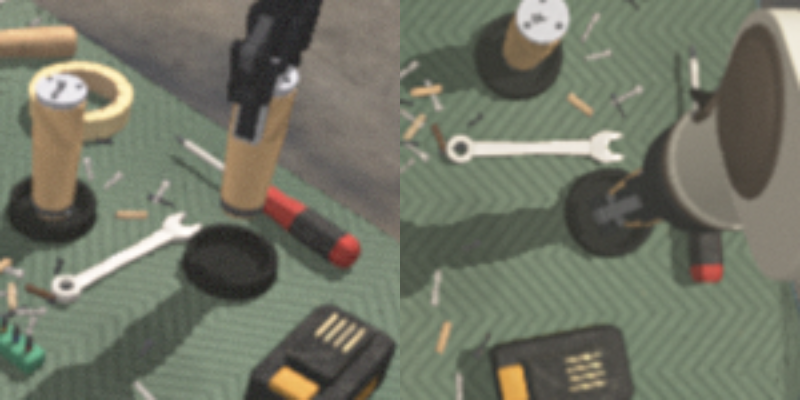

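The leg hangs upright over the cup. Its foot is at about (421,177) in scene, just above the cup at (416,197), and the parked leg is undisturbed. Next I'll check the foot position numerically.

```bash
python3 - <<'E'
from h import *
a=np.linspace(0,6.28,60)
P=np.c_[.4757+.017*np.cos(a),-.2128+.017*np.sin(a),0*a+.0695]; q=proj("scene",P); print(q.min(0),q.max(0), (q-[330,100]).min(0)*400/150,(q-[330,100]).max(0)*400/150)
E
```

```text
[412.04755308 172.7337995 ] [427.62944948 182.62653559] [218.79347489 193.95679868] [260.3451986  220.33742825]
```

The foot is within a few mm of where it should be, against a 15 mm margin in the cup. I'll lower it slowly.

```bash
python3 -m crank '[{"fingers":0,"delta_pos":[0,0,-0.4],"rotation":[0,0,0]},{"fingers":0,"delta_pos":[0,0,-1.2],"rotation":[0,0,0]},{"fingers":0,"delta_pos":[0,0,-2.2],"rotation":[0,0,0]},{"fingers":0,"delta_pos":[0,0,-3.2],"rotation":[0,0,0]},{"fingers":0,"delta_pos":[0,0,-4.2],"rotation":[0,0,0]},{"fingers":0,"delta_pos":[0,0,-5],"rotation":[0,0,0]},{"fingers":0,"delta_pos":[0,0,-5.5],"rotation":[0,0,0]},{"fingers":0,"delta_pos":[0,0,-5.8],"rotation":[0,0,0]},{"fingers":0,"delta_pos":[0,0,-6],"rotation":[0,0,0]},{"fingers":0,"delta_pos":[0,0,-6.1],"rotation":[0,0,0]},{"fingers":0,"delta_pos":[0,0,-6.2],"rotation":[0,0,0]},{"fingers":0,"delta_pos":[0,0,-6.3],"rotation":[0,0,0]},{"fingers":0,"delta_pos":[0,0,-6.3],"rotation":[0,0,0]},{"fingers":0,"delta_pos":[0,0,-6.3],"rotation":[0,0,0]}]' 50
```

```text
clock: 11.52
position: [0.4757, -0.2128, 0.0884]
tool_rot: [0.984, 0.178, 0.0, 0.0]
contact_force: [0.7, -0.3, -1.6]
grip_width: 0.51
grasp_force: 51.1
```

```bash
python3 -m crank '[{"fingers":0,"delta_pos":[0,0,-0.05],"rotation":[0,0,0]},{"fingers":0,"delta_pos":[0,0,-0.1],"rotation":[0,0,0]},{"fingers":0,"delta_pos":[0,0,-0.15],"rotation":[0,0,0]},{"fingers":0,"delta_pos":[0,0,-0.2],"rotation":[0,0,0]},{"fingers":0,"delta_pos":[0,0,-0.2],"rotation":[0,0,0]},{"fingers":0,"delta_pos":[0,0,-0.2],"rotation":[0,0,0]}]' 50; python3 -m crank '[{"fingers":0,"delta_pos":[0,0,-0.05],"rotation":[0,0,0]},{"fingers":0,"delta_pos":[0,0,-0.1],"rotation":[0,0,0]},{"fingers":0,"delta_pos":[0,0,-0.1],"rotation":[0,0,0]},{"fingers":0,"delta_pos":[0,0,-0.1],"rotation":[0,0,0]}]' 50
```

```text
clock: 12.28
position: [0.4757, -0.2128, 0.0863]
tool_rot: [0.984, 0.178, 0.0, -0.0]
contact_force: [1.0, 0.5, -2.2]
grip_width: 0.502
grasp_force: 51.1
clock: 12.78
position: [0.4758, -0.2128, 0.0855]
tool_rot: [0.984, 0.178, 0.0, 0.0]
contact_force: [-1.2, 1.0, 1.6]
grip_width: 0.503
grasp_force: 51.1
```

```bash
python3 -m crank '[{"fingers":0,"delta_pos":[0,0,-0.05],"rotation":[0,0,0]},{"fingers":0,"delta_pos":[0,0,-0.05],"rotation":[0,0,0]},{"fingers":0,"delta_pos":[0,0,-0.05],"rotation":[0,0,0]}]' 50; python3 - <<'E'
from h import *
S=ctrl.get_image("scene")[:,:,::-1]
cv2.imwrite("pics/s5.png",cv2.resize(S[100:250,350:500],(600,600)))
E
```

```text
clock: 13.15
position: [0.476, -0.2128, 0.0855]
tool_rot: [0.984, 0.178, 0.0, 0.0]
contact_force: [-1.0, 0.4, 6.8]
grip_width: 0.502
grasp_force: 51.7
```

View pics/s5.png

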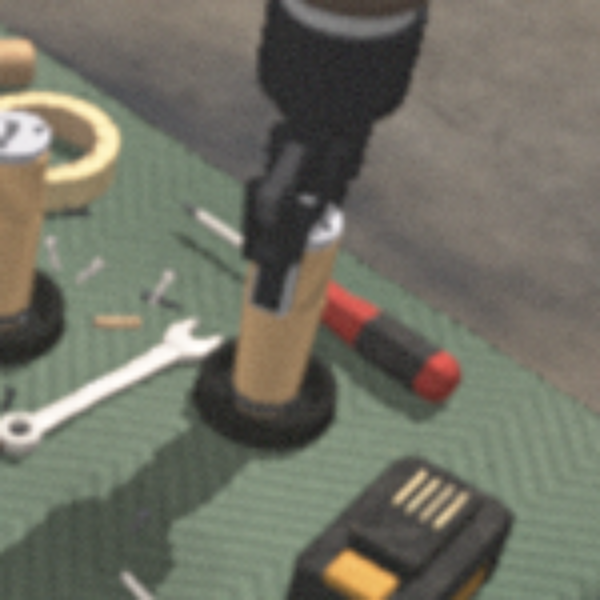

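The foot is down inside the cup, at crop (268,400), and the force has risen about 9 N, so it is on the floor. I'll open slowly.

```bash
python3 -m crank '[{"fingers":0,"delta_pos":[0,0,0],"rotation":[0,0,0]},{"fingers":48,"delta_pos":[0,0,0],"rotation":[0,0,0]},{"fingers":51,"delta_pos":[0,0,0],"rotation":[0,0,0]},{"fingers":53,"delta_pos":[0,0,0],"rotation":[0,0,0]},{"fingers":55,"delta_pos":[0,0,0],"rotation":[0,0,0]},{"fingers":57,"delta_pos":[0,0,0],"rotation":[0,0,0]},{"fingers":60,"delta_pos":[0,0,0],"rotation":[0,0,0]},{"fingers":65,"delta_pos":[0,0,0],"rotation":[0,0,0]},{"fingers":75,"delta_pos":[0,0,0],"rotation":[0,0,0]},{"fingers":85,"delta_pos":[0,0,0],"rotation":[0,0,0]},{"fingers":100,"delta_pos":[0,0,0],"rotation":[0,0,0]},{"fingers":100,"delta_pos":[0,0,0],"rotation":[0,0,0]},{"fingers":100,"delta_pos":[0,0,0],"rotation":[0,0,0]}]' 20; python3 -m crank '[{"fingers":100,"delta_pos":[0,0,1],"rotation":[0,0,0]},{"fingers":100,"delta_pos":[0,0,2.5],"rotation":[0,0,0]},{"fingers":100,"delta_pos":[0,0,4.5],"rotation":[0,0,0]},{"fingers":100,"delta_pos":[0,0,6.5],"rotation":[0,0,0]},{"fingers":100,"delta_pos":[0,0,8.5],"rotation":[0,0,0]},{"fingers":100,"delta_pos":[0,0,10.5],"rotation":[0,0,0]},{"fingers":100,"delta_pos":[0,0,12.5],"rotation":[0,0,0]},{"fingers":100,"delta_pos":[0,0,14],"rotation":[0,0,0]},{"fingers":100,"delta_pos":[0,0,15],"rotation":[0,0,0]},{"fingers":100,"delta_pos":[0,0,15],"rotation":[0,0,0]},{"fingers":100,"delta_pos":[0,0,15],"rotation":[0,0,0]},{"fingers":100,"delta_pos":[0,0,15],"rotation":[0,0,0]}]'; python3 - <<'E'
from h import *
S=ctrl.get_image("scene")[:,:,::-1]; cv2.imwrite("pics/s6.png",S)
a=np.linspace(0,6.28,60); q=proj("scene",np.c_[.4756+.0215*np.cos(a),-.213+.0215*np.sin(a),0*a+.134]); print(q.min(0),q.max(0))
E
```

```text
clock: 14.82
position: [0.4756, -0.2128, 0.0848]
tool_rot: [0.984, 0.178, 0.0, 0.0]
contact_force: [-0.4, -0.4, 0.2]
grip_width: 0.999
grasp_force: 0.0
clock: 16.32
position: [0.4752, -0.2126, 0.2341]
tool_rot: [0.984, 0.178, -0.001, -0.001]
contact_force: [0.2, 0.9, 0.4]
grip_width: 1.002
grasp_force: 0.0
[414.76175405 147.87358833] [435.46643728 160.17277061]
```

View pics/s6.png

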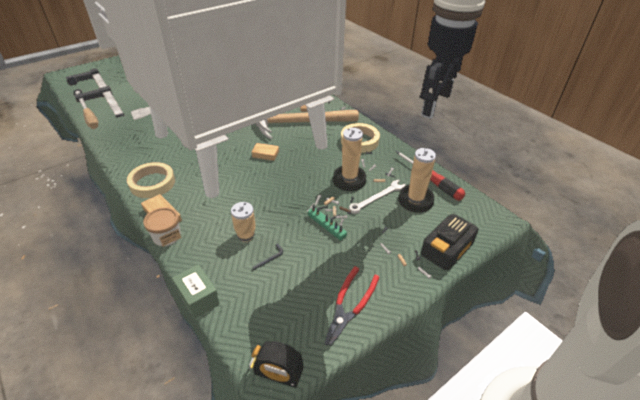

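The leg stands upright in the cup, with its plate at about (425,155) where predicted. The short leg at (243,220) and the parked leg at (350,160) haven't moved, and the gripper is clear.

```bash
python3 -c "from station import ctrl; print(ctrl.sign_off())"
```

```text
the job is handed in; nothing more can be done
None
```

The long leg is standing upright in the formerly empty cup, the short leg and the parked leg are where they were, and the job was handed in at about 16 s on the robot's clock.

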